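# Screw the filler plug into the vacuum pump

## Robot

A 6-joint arm with a two-finger parallel gripper is mounted at the origin on the work surface. World frame = base frame: x ahead of the robot, y to its left, z up, the work surface at z = 0. Lengths are in m, angles in rad, forces in N, time in s.
With the tool pointing down it reaches from about 0.35 to 0.8 m from the base axis. Payload 7.3 kg.
Tool frame: the origin (TCP) lies between the finger pads, 19 mm behind the fingertips; this is the grasp point; z points along the fingers, y is the line along which they close (so a half turn about z gives the same grasp; the last joint's range is limited). The gripper opens to 85 mm and grips with 20 to 120 N. Pads are 22 mm wide; open, the fingers measure 114 mm over their backs; the gripper's body (76 mm by 85 mm) begins 54 mm behind the grasp point. The pads swing forward as they close: fully open they stand 13 mm farther back than shut.
Start: joints at [-1.372, 0.342, 1.524, -0, 1.275, -0.146], TCP at [0.177, -0.494, 0.25] pointing down, gripper open.
Joint ranges: [-2.53, 2.53], [-0.77, 2.02], [0.04, 2.7], [-1, 4.14], [0.28, 2.66], [-3.11, 3.11]. Speed limits (rad/s): [2.57, 2.57, 3.14, 3.14, 3.14, 3.14].

## Interface

Orientations are given as a unit quaternion [x, y, z, w].
In Python, from bench import readout, optics, order gives the robot as it stands.
- The arm moves only by the shell command python3 -m inch 'ROWS' [OPENING]. ROWS is JSON, one flat list of numbers, 4 for each row, row after row: the shift along the tool's x, y, z in cm, then the turn about the tool's z in degrees. A call has 1 to 8 rows; each row is the pose to reach, as a shift and turn from the pose commanded when the call began, along the tool's axes at that moment; what a row does not reach only later rows make up. A row lasts 1/10 s, in which the tool goes at most 50 mm and 8.59 degrees, less where a joint would pass 70% of its speed; a pose out of reach is approached as far as the arm can. A call with a gripper value outside its range is refused whole. OPENING is the opening in per cent of the stroke, from 0 (shut) to 100 (fully open), set as the call begins (- or left out, the last holds). The fingers move at their own pace and stop on an object; the grip force is fixed at half the most. Time passes only in rows, so rows that repeat a pose let the fingers close. It gives the time, the measured TCP pose, the force, the opening and the grip force at its end, in the units of the state.
- readout.get_state(): the state, without advancing time (a new reading comes with each control period).
- optics.capture(name): name is "scene" or "top" or "wrist"; returns a dict with "pixels" (420x560x3 uint8, blue, green, red), "vfov" (degrees; the focal length in pixels is half the picture's height over the tangent of half this angle, whatever the lens; pixels are square), "cx", "cy" (the principal point, pixels), "distortion" ([k1, k2, p1, p2, k3] as OpenCV has them; the pictures are not rectified), "R" (3x3) and "t" (3): a world point X has camera coordinates R X + t; the wrist camera has in their place "mount" (4x4, takes a point from camera to tool coordinates, whose origin is the TCP and whose axes are the flange's). Camera axes: x right, y down, z forward; pixel columns grow to the right and rows downward; lengths in m; the calibration is good to about 2 mm. A picture is of the moment at which its call begins: read the wrist's pose just before it. There is no depth.
- order.close_job(): hands the job in; it is judged then, once.
The state is a dict: "t": time; "qpos": joint angles; "dq": joint speeds; "tau": joint torques, N m; "tcp_pos": TCP position; "eef_rot": TCP orientation; "ft_force": force on the tool from outside, world axes, zero at the start; "wrist_torque": the same for the moment, N m; "finger_gap": finger opening in m; "finger_force": force on a finger pad.
Only numpy, scipy, OpenCV 4.12 (cv2) and the standard library are available. Lean on these libraries where they do the work, as an engineer would, in place of code of your own. Each camera call takes 0.05 s, during which the arm holds its last target. There are 200 camera calls.

## Task

Fit the orange filler plug into the filler neck on top of the blue vacuum pump and screw it in until its flange sits flush on the rim of the neck all round, then let go. Find the thread start by feel: turn the plug backward until it drops in, then drive it forward gently, for forcing it would cross and strip the thread. Leave the bottle, the tin and the tools where they are.

Things in the scene. Friction and masses are not known exactly. Their poses are not given: they have to be found in the camera images.
- plug: Loose filler plug, 65 mm tall, 0.09 to 0.15 kg, upright on its foot at the start. Origin: centre of the foot, z up its axis. Orange spigot 28 mm diameter, 29 mm long, foot chamfered; then an orange flange 62 mm diameter, 6 mm thick; on top a black grip bar 44 mm long (along its x), 16 mm wide (its y), 30 mm tall, to be pinched across the 16 mm from above.
- plug_flange (a point): On the plug's axis at the underside of the flange, 29 mm above the foot.
- plug_grip (a point): On the plug's axis in the grip bar, 57 mm above the foot, 28 mm above the flange's underside: a good height for the TCP.
- plug_pins (a point): On the plug's axis, 10.7 mm above the foot, at the height of its thread: three steel lug pins, 5 mm diameter, standing out radially 120 degrees apart to 22.8 mm from the axis; one points along the plug's +x.
- pump: Fixed vacuum pump, 350 mm long: blue oil case 170 x 160 mm, top at 85 mm; grey motor along its +x, to 267 mm from the neck, top of its black terminal box at 144 mm. Origin on the table right under the neck's axis, z up.
- neck_mouth (a point): Centre of the neck's rim, 125 mm above the table. Upright aluminium filler neck, 59 mm outer, 49 mm inner diameter, 40 mm tall. In it a brass three-start thread with a 31 mm bore (the spigot has 1.5 mm play all round); clockwise from above screws in. How the thread is turned in the neck differs every time, is not told, and repeats every 120 degrees.
- thread_top (a point): On the neck's axis 7 mm under the rim, level with the highest end of the thread. Seen from above each start is a ramp rising 6 mm over 76 degrees anticlockwise (4.5 mm per rad); pins on it hold the flange 7.8 to 13.8 mm above the rim. A blunt 5 mm stop at each ramp's foot blocks clockwise turning up there. At the ramp's high end is a 34 degree wide opening where the pins drop.
- thread_floor (a point): On the neck's axis 17.6 mm under the rim: floor of the openings. Pins dropped here put the flange 3.2 mm above the rim; turning further anticlockwise is blocked. Clockwise the pins run under the ramps with 3 mm play, sinking 4.5 mm per rad if lightly pressed: flange on the rim after about 1 rad, pins blocked by an end stop after 1.5 rad. Over 60 N between plug and pump harms the thread.
- oil_bottle: Bystander: yellow bottle, red cap, 68 mm diameter, 190 mm tall, standing. Origin: centre of its foot.
- grease_tin: Bystander: round metal tin, 64 mm diameter, 60 mm tall. Origin: centre of its foot.
- wrench: Bystander: steel wrench lying flat, 180 mm long along its x, 8 mm thick. Origin at its middle, on the table.
- screwdriver: Bystander: green-handled screwdriver lying flat, 200 mm long along its x, handle 26 mm thick. Origin at its middle, on the table.
Mind the look-alikes: they are no part of the job. There is more than one size of the plug; the job needs the middle-sized.

How it is judged:
By the outcome, as a careful person would: the job done as asked, in the order asked, and still so for the second after the job is handed in, with the robot touching nothing.
It also fails if it takes over 61 s, if anything falls off the work surface, if the arm or the gripper's body presses on something with over 40 N, if the wrist force passes 120 N, or if a joint passes its speed limit or range.

## Working session

There is one attempt and no reset: what is moved stays moved. The work goes in short steps, Python scripts to look and compute and a shell command to move; the robot and the scene stay as the last step left them, time stands still between calls to the robot, and variables do not carry over. Pictures are saved under pics/ and viewed, at most 10 in all, crops included, and the job is handed in when it is done.

```bash
mkdir -p pics; cat > h.py <<'E'
import numpy as np, cv2
from scipy.spatial.transform import Rotation as Ro
from bench import readout, optics, order
def cap(name):
    s=readout.get_state(); c=optics.capture(name)
    im=np.array(c["pixels"],dtype=np.uint8); f=im.shape[0]/2/np.tan(np.radians(c["vfov"])/2)
    K=np.array([[f,0,c["cx"]],[0,f,c["cy"]],[0,0,1.]]); D=np.array(c["distortion"],float)
    if "mount" in c:
        M=np.array(c["mount"]); T=np.eye(4); T[:3,:3]=Ro.from_quat(s["eef_rot"]).as_matrix(); T[:3,3]=s["tcp_pos"]
        W=T@M; R=W[:3,:3].T; t=-R@W[:3,3]
    else: R=np.array(c["R"]); t=np.array(c["t"])
    return im,K,D,R,t
def ray(px,cam,z):
    im,K,D,R,t=cam
    p=cv2.undistortPoints(np.array(px,float).reshape(-1,1,2),K,D).reshape(-1,2)
    d=np.c_[p,np.ones(len(p))]@R; o=-R.T@t
    return o+d*((z-o[2])/d[:,2])[:,None]
def proj(X,cam):
    im,K,D,R,t=cam
    return cv2.projectPoints(np.array(X,float).reshape(-1,1,3),cv2.Rodrigues(R)[0],t,K,D)[0].reshape(-1,2)
def orange(im):
    h=cv2.cvtColor(im,cv2.COLOR_BGR2HSV); return cv2.inRange(h,(4,130,90),(19,255,255))
E
python3 - <<'E'
from h import *
s=readout.get_state(); print(s["t"],s["tcp_pos"],s["eef_rot"],s["finger_gap"])
a=cap("top"); b=cap("scene")
cv2.imwrite("pics/top.png",a[0]); cv2.imwrite("pics/scene.png",b[0])
for c in (a,b):
    n,l,st,ce=cv2.connectedComponentsWithStats(orange(c[0]))
    for i in range(1,n):
        if st[i,4]>40: print(st[i],ce[i], ray([ce[i]],c,.033))
E
```

```text
0.0 [ 0.17740133 -0.49370559  0.24929832] [ 9.85173127e-01  1.71561227e-01 -1.76933324e-05 -8.09506488e-04] 0.08483972815514196
[ 92 125  16  15  43] [ 97.72093023 129.97674419] [[0.75706649 0.43121816 0.033     ]]
[163 207  17  17 165] [171.55151515 215.27272727] [[0.52970339 0.2354138  0.033     ]]
[166 238  25  26 350] [178.8        251.00285714] [[0.43967    0.21523326 0.033     ]]
[164 279  36  37 692] [182.76734104 296.80346821] [[0.32826198 0.2029702  0.033     ]]
[244  36  68  32 173] [278.22543353  48.39306358] [[-0.02073421 -0.59784449  0.033     ]]
[226 168  12   9  58] [231.12068966 171.0862069 ] [[ 0.50175776 -0.28253815  0.033     ]]
[378 216  30  27 462] [392.30735931 230.48051948] [[0.3272219  0.20261564 0.033     ]]
[360 249  23  22 307] [370.70358306 259.67752443] [[0.44441297 0.21824509 0.033     ]]
[347 281  17  15 154] [354.88311688 288.56493506] [[0.54179364 0.24367397 0.033     ]]
[352 328  15  16  83] [359.38554217 335.63855422] [[0.63470641 0.3377637  0.033     ]]
```

View pics/top.png

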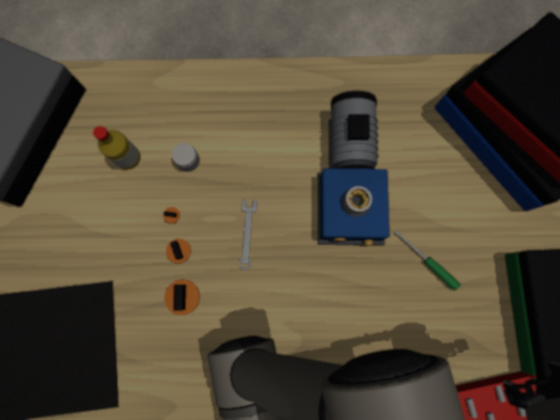

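View pics/scene.png

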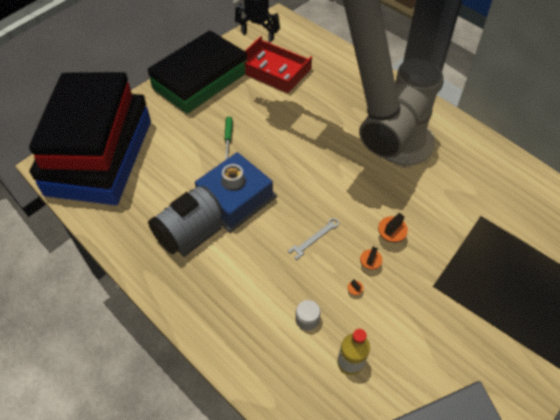

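Both views show three orange plugs. In the top view they are small (171,215; 17 px), middle (179,251; 25 px, about 62 mm at 2.45 mm/px) and large (183,297; 36 px). The middle one matches the 62 mm flange. The neck is at about (358,200) in top and (232,175) in scene.

```bash
python3 - <<'E'
from h import *
a=cap("top"); b=cap("scene")
cv2.imwrite("pics/crop.png",np.hstack([cv2.resize(a[0][190:330,130:230],None,fx=4,fy=4,interpolation=cv2.INTER_CUBIC),cv2.resize(a[0][165:305,320:420],None,fx=4,fy=4,interpolation=cv2.INTER_CUBIC)]))
# bar
im=a[0]; g=im.max(2); m=np.zeros_like(g); m[238:265,164:193]=255
m=((g<50)&(m>0)).astype(np.uint8); n,l,st,ce=cv2.connectedComponentsWithStats(m)
i=1+st[1:,4].argmax(); pts=cv2.findContours((l==i).astype(np.uint8),0,1)[0][0]
bx=cv2.boxPoints(cv2.minAreaRect(pts)); B=ray(bx,a,.065); print("bar",st[i],B.mean(0)[:2]); e=[B[1]-B[0],B[2]-B[1]]
for v in e: print(np.linalg.norm(v[:2]),np.degrees(np.arctan2(v[1],v[0])))
for c in (a,b):
    n,l,st,ce=cv2.connectedComponentsWithStats(orange(c[0]))
    for i in range(1,n):
        if 280<st[i,4]<400:
            p=cv2.findContours((l==i).astype(np.uint8),0,1)[0][0]; E=cv2.fitEllipse(p); print("flange",E, ray([E[0]],c,.033))
for c,(x,y) in ((a,(358,200)),(b,(232,175))):
    h=cv2.cvtColor(c[0],cv2.COLOR_BGR2HSV)[y-16:y+17,x-16:x+17]
    m=((h[...,1]<80)&(h[...,2]>110)).astype(np.uint8)
    cs=max(cv2.findContours(m,0,1)[0],key=cv2.contourArea)
    E=cv2.fitEllipse(cs); p=(E[0][0]+x-16,E[0][1]+y-16); print("neck",E,p,ray([p],c,.125))
E
```

```text
bar [171 242  11  17 115] [0.43987315 0.21448157]
0.01610878931441739 -70.01368185636535
0.042508560820893174 -158.49218403748318
flange ((177.99920654296875, 250.6200714111328), (24.338287353515625, 25.042699813842773), 37.6229362487793) [[0.44065174 0.21723294 0.033     ]]
flange ((370.8640441894531, 259.1752014160156), (18.836759567260742, 22.771686553955078), 109.79835510253906) [[0.44287869 0.21756273 0.033     ]]
neck ((16.914260864257812, 14.193623542785645), (22.58560562133789, 23.081144332885742), 85.92273712158203) (358.9142608642578, 198.19362354278564) [[ 0.54625793 -0.21849133  0.125     ]]
neck ((16.01718521118164, 12.861417770385742), (16.504667282104492, 21.27627944946289), 82.76998138427734) (232.01718521118164, 171.86141777038574) [[ 0.54724682 -0.21837664  0.125     ]]
```

View pics/crop.png

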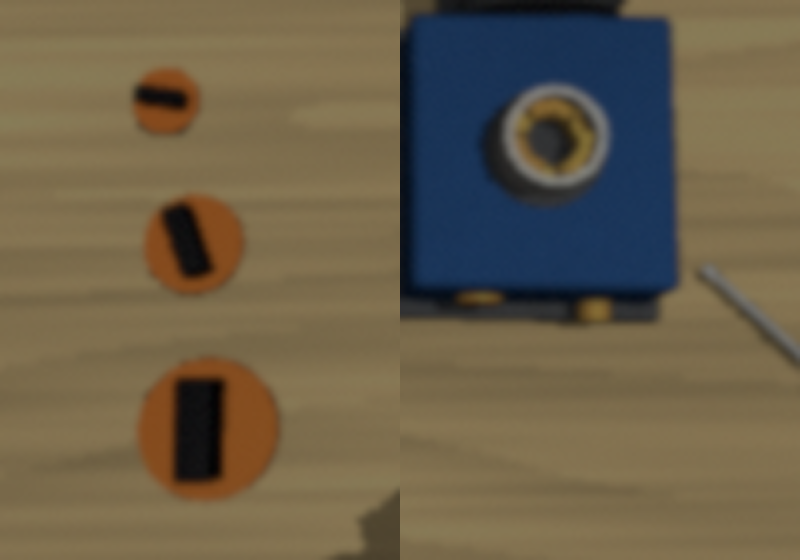

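The crop confirms it: the middle plug, with its bar lying about 20° from world x, which the tool already matches. I'm moving towards it now.

```bash
python3 -m inch '[34.5,-24,0,0,34.5,-24,0,0,34.5,-24,0,0,34.5,-24,0,0,34.5,-24,0,0,34.5,-24,0,0,34.5,-24,0,0,34.5,-24,0,0]' 65; python3 - <<'E'
from h import *
s=readout.get_state(); R=Ro.from_quat(s["eef_rot"]).as_matrix()
print(s["t"],s["tcp_pos"],s["qpos"], "to above plug (cm):",100*R.T@(np.array([.4415,.217,.17])-s["tcp_pos"]))
E
```

```text
t: 1.0
tcp_pos: [0.4101, -0.1663, 0.2501]
eef_rot: [0.985, 0.171, 0.0, 0.0]
ft_force: [0.1, -1.5, 0.1]
finger_gap: 0.0557
finger_force: 0.0
1.0 [ 0.41009502 -0.16627259  0.25013428] [-5.58658649e-01  1.90185605e-01  1.73411818e+00 -8.34905775e-05
  1.21675383e+00  6.67573206e-01] to above plug (cm): [ 15.90120212 -35.01695902   8.00130696]
```

```bash
python3 -m inch '[15.3,-33.9,3,0,15.3,-33.9,3,0,15.3,-33.9,3,0,15.3,-33.9,3,0,15.3,-33.9,3,0,15.3,-33.9,3,0,15.3,-33.9,3,0,15.3,-33.9,3,0]'; python3 -m inch '[0,0,0,0]'; python3 - <<'E'
from h import *
a=cap("wrist"); cv2.imwrite("pics/w1.png",a[0])
s=readout.get_state(); R=Ro.from_quat(s["eef_rot"]).as_matrix()
print(s["tcp_pos"])
n,l,st,ce=cv2.connectedComponentsWithStats(orange(a[0]))
for i in range(1,n):
    if st[i,4]>800:
        p=cv2.findContours((l==i).astype(np.uint8),0,1)[0][0]; E=cv2.fitEllipse(p); X=ray([E[0]],a,.035)[0]; print(st[i],E,X,100*R.T@(X-s["tcp_pos"]))
E
```

```text
t: 1.8
tcp_pos: [0.4382, 0.2061, 0.2195]
eef_rot: [0.985, 0.173, -0.0, -0.0]
ft_force: [0.1, -0.7, 0.3]
finger_gap: 0.0555
finger_force: 0.0
t: 1.9
tcp_pos: [0.4383, 0.2054, 0.2194]
eef_rot: [0.985, 0.174, -0.0, -0.0]
ft_force: [-0.3, -0.5, -1.2]
finger_gap: 0.0553
finger_force: 0.0
[0.43830326 0.2037116  0.21948635]
[ 261   59   43   47 1160] ((281.9231872558594, 82.1175537109375), (42.447601318359375, 45.439697265625), 1.186530590057373) [0.53318805 0.23881279 0.035     ] [10.13459832 -0.0685652  18.43880494]
[ 242  149   60   58 1985] ((271.7456359863281, 177.94662475585938), (52.550987243652344, 58.224159240722656), 92.24716186523438) [0.44342989 0.2170741  0.035     ] [ 0.95541006 -1.08512805 18.44749911]
[ 219  244   69   72 2574] ((252.1826629638672, 279.7191162109375), (65.48806762695312, 67.55225372314453), 150.04605102539062) [0.3258749  0.19872857 0.035     ] [-10.72123398  -3.36837364  18.45835895]
```

View pics/w1.png

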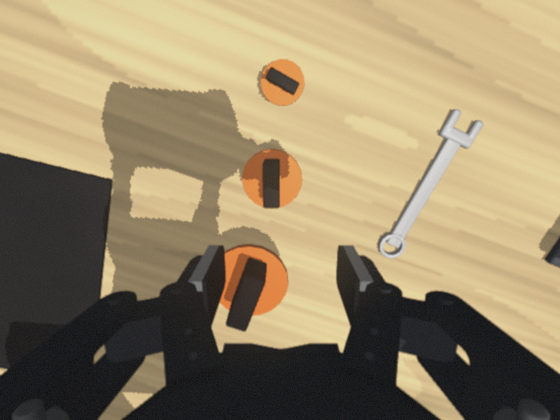

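Wrist view: the middle plug is at (272,178) with its bar parallel to the pads. I'll centre over it and descend, then close.

```bash
python3 -m inch '[0.9,-1.1,0,0,0.9,-1.1,4,0,0.9,-1.1,8,0,0.9,-1.1,12,0,0.9,-1.1,14.5,0,0.9,-1.1,15.7,0,0.9,-1.1,16.2,0,0.9,-1.1,16.2,0]'; python3 -m inch '[0,0,0,0,0,0,0,0,0,0,0,0,0,0,0,0,0,0,0,0,0,0,0,0,0,0,0,0,0,0,0,0]' 0
```

```text
t: 2.75
tcp_pos: [0.4441, 0.2158, 0.0583]
eef_rot: [0.985, 0.171, 0.0, 0.0]
ft_force: [0.3, -0.3, 0.2]
finger_gap: 0.0558
finger_force: 0.0
t: 3.55
tcp_pos: [0.4441, 0.2162, 0.059]
eef_rot: [0.985, 0.172, 0.001, -0.0]
ft_force: [-0.7, 0.1, 6.6]
finger_gap: 0.0147
finger_force: 58.6
```

```bash
python3 -m inch '[0,0,-3,0,0,0,-8,0,0,0,-13,0,0,0,-18,0,0,0,-19.5,0,0,0,-19.5,0]'; python3 - <<'E'
from h import *
a=cap("wrist"); cv2.imwrite("pics/w2.png",a[0])
s=readout.get_state(); R=Ro.from_quat(s["eef_rot"]).as_matrix(); p=np.array(s["tcp_pos"])
print(p,s["finger_gap"],s["qpos"])
print("neck delta cm",100*R.T@(np.array([.5467,-.2184,.25])-p))
for nm in ("top","scene"):
    c=cap(nm); z=p[2]-.057+.032
    q=proj([[p[0],p[1],z]],c)[0]; n,l,st,ce=cv2.connectedComponentsWithStats(orange(c[0])); print(nm,q)
    for i in range(1,n):
        if st[i,4]>60 and np.hypot(*(ce[i]-q))<40: print(st[i],ce[i])
E
```

```text
t: 4.15
tcp_pos: [0.4445, 0.2164, 0.2558]
eef_rot: [0.985, 0.172, 0.003, -0.0]
ft_force: [0.2, 0.6, -2.4]
finger_gap: 0.0151
finger_force: 59.4
[0.44344311 0.21604704 0.25348084] 0.01459062710737334 [ 2.97914365e-01  2.80114315e-01  1.60358078e+00 -1.14973559e-04
  1.25612177e+00  1.52388929e+00]
neck delta cm [-4.96986679 44.37750285  0.34783829]
top [157.04388921 240.59366367]
[165 207  15  15  91] [173.81318681 211.76923077]
[149 239  24  19 186] [163.09677419 249.58064516]
scene [381.47939775 219.17944486]
[370 210  38  33 536] [389.74440299 229.2761194 ]
```

View pics/w2.png

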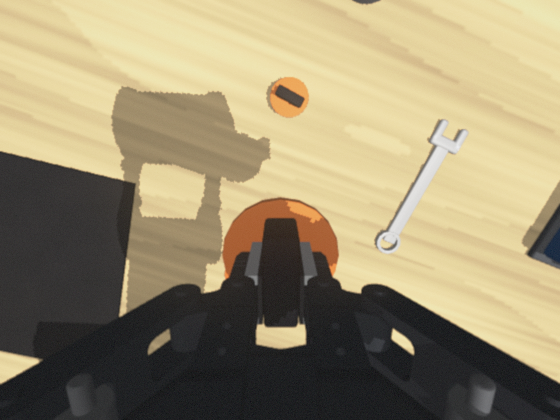

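Wrist view: the plug hangs straight in the pads, with the flange's upper arc at (222–338, 198–265). I'll fit that arc for the offset in hand and move to just short of the neck for a look.

```bash
cat >> h.py <<'E'
from scipy.optimize import least_squares
def inhand(a,s):
    "flange centre in tool coords (cm) from the arc above row 262, plane 22 mm beyond the TCP"
    n,l,st,ce=cv2.connectedComponentsWithStats(orange(a[0]))
    i=1+st[1:,4].argmax(); c=max(cv2.findContours((l>0).astype(np.uint8),0,1)[0],key=lambda q:q[:,0,1].max()*0+cv2.contourArea(q)).reshape(-1,2)
    c=c[(c[:,1]<262)]
    R=Ro.from_quat(s["eef_rot"]).as_matrix(); p=np.array(s["tcp_pos"])
    X=100*(ray(c,a,p[2]-.022)-p)@R
    f=lambda v:np.hypot(X[:,0]-v[0],X[:,1]-v[1])-v[2]
    r=least_squares(f,[0,0,3.1],loss="soft_l1",f_scale=.05); r2=least_squares(lambda v:f([*v,3.1]),[0,0],loss="soft_l1",f_scale=.05)
    return r.x,r2.x,np.abs(f(r.x)).mean()
E
python3 - <<'E'
from h import *
s=readout.get_state();a=cap("wrist"); print(inhand(a,s))
E
python3 -m inch '[-15,44.4,0,0,-15,44.4,0,0,-15,44.4,0,0,-15,44.4,0,0,-15,44.4,0,0,-15,44.4,0,0,-15,44.4,0,0,-15,44.4,0,0]';python3 -m inch '[-1.5,4.5,0,0,-1.5,4.5,0,0,-1.5,4.5,0,0]';python3 - <<'E'
from h import *
s=readout.get_state();a=cap("wrist"); print(inhand(a,s),s["tcp_pos"])
cv2.imwrite("pics/w3.png",a[0]); print(proj([[.5467,-.2184,.125]],a))
E
```

```text
(array([ 0.42963389, -0.03626411,  2.5546309 ]), array([-0.4676266 , -0.04875377]), np.float64(0.5387122148354114))
t: 5.15
tcp_pos: [0.4501, -0.1857, 0.2513]
eef_rot: [0.985, 0.171, -0.001, -0.001]
ft_force: [0.9, -0.2, -1.7]
finger_gap: 0.0151
finger_force: 59.5
t: 5.45
tcp_pos: [0.4513, -0.2318, 0.251]
eef_rot: [0.985, 0.17, -0.001, -0.002]
ft_force: [-0.7, 2.0, -1.4]
finger_gap: 0.0147
finger_force: 59.5
(array([ 0.43035945, -0.03221449,  2.54945289]), array([-0.50476997, -0.04512617]), np.float64(0.5411220169581994)) [ 0.45131443 -0.23177756  0.25097539]
[[306.77298233  82.21806219]]
```

View pics/w3.png

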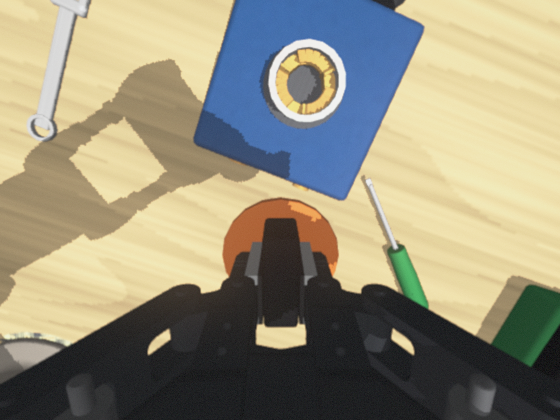

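Wrist view: the neck rim is centred near (307,82) with the brass ramps visible, and the flange is clear below. I'll measure both.

```bash
sed -i 's/    c=c\[(c\[:,1\]<262)\]/    c=cv2.convexHull(c.astype(np.int32)).reshape(-1,2); c=c[c[:,1]<255]/' h.py; python3 - <<'E'
from h import *
s=readout.get_state();a=cap("wrist"); print(inhand(a,s))
R=Ro.from_quat(s["eef_rot"]).as_matrix(); p=np.array(s["tcp_pos"])
sub=a[0][30:135,255:355]; h=cv2.cvtColor(sub,cv2.COLOR_BGR2HSV)
m=((h[...,1]<60)&(h[...,2]>150)).astype(np.uint8)
c=max(cv2.findContours(m,0,1)[0],key=cv2.contourArea); E=cv2.fitEllipse(cv2.convexHull(c)); px=(E[0][0]+255,E[0][1]+30)
X=ray([px],a,.125)[0]; print(E,px,X,"cm",100*R.T@(X-p))
# unwrap brass ring, world angles, at thread top plane z=.118
C=X; im=[]
ang=np.radians(np.arange(0,360,1)); 
rows=[]
for r in np.linspace(.010,.030,40):
    P=np.c_[C[0]+r*np.cos(ang),C[1]+r*np.sin(ang),np.full(360,.118)]
    q=proj(P,a).astype(np.float32); rows.append(cv2.remap(a[0],q[None,:,0],q[None,:,1],cv2.INTER_LINEAR)[0])
u=cv2.resize(np.array(rows),(720,200))
for k in range(0,360,30): cv2.putText(u,str(k),(2*k,12),0,.35,(0,0,255))
v=cv2.resize(sub,(400,380),interpolation=cv2.INTER_CUBIC); W=np.zeros((590,720,3),np.uint8); W[:380,:400]=v; W[385:585]=u
cv2.imwrite("pics/neck.png",W)
E
```

```text
(array([ 0.05228955, -0.04603008,  2.97064811]), array([-0.10271667, -0.04766865]), np.float64(0.0076193889735423305))
((53.13164138793945, 51.22944641113281), (77.3700942993164, 83.29966735839844), 6.803622245788574) (308.13164138793945, 81.22944641113281) [ 0.54803082 -0.21796889  0.125     ] cm [ 9.53716368  2.09158396 12.61648555]
```

View pics/neck.png

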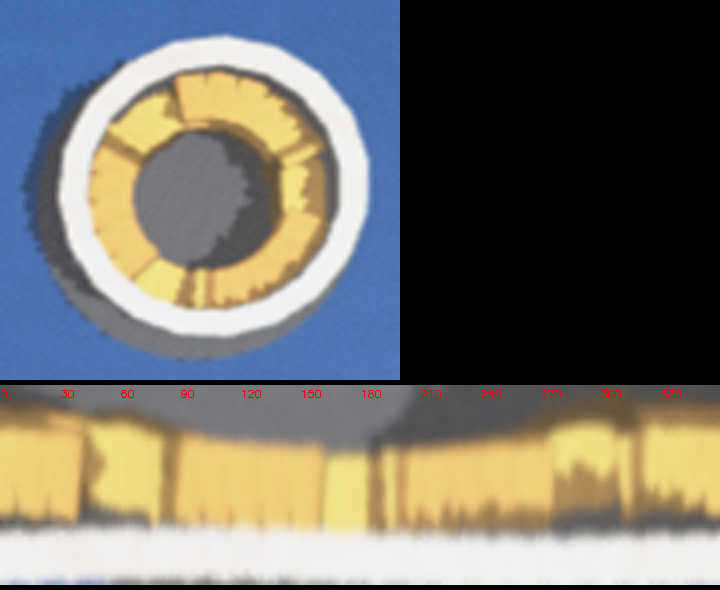

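The unwrapped ring shows the floor openings (bright yellow) at about 40–74°, 160–194° and 280–314° in world angle. I'll go above the neck with a 10° backward turn so the pins come down on the ramps.

```bash
python3 -m inch '[4.7,1,0,-5,9.5,2.1,0,-10,9.5,2.1,2,-10,9.5,2.1,4,-10,9.5,2.1,5.3,-10,9.5,2.1,5.3,-10,9.5,2.1,5.3,-10,9.5,2.1,5.3,-10]'; python3 - <<'E'
from h import *
L=[];O=[];N=[]
for k in range(4):
    s=readout.get_state();a=cap("wrist"); L.append(s["tcp_pos"]); O.append(inhand(a,s)[1])
p=np.mean(L,0); R=Ro.from_quat(s["eef_rot"]).as_matrix(); print(p,np.std(L,0),Ro.from_quat(s["eef_rot"]).as_euler("xyz",degrees=True),O)
print("err cm",100*R.T@(np.array([.5474,-.2183,p[2]])-p),s["ft_force"],s["qpos"])
for nm in ("scene",): cv2.imwrite("pics/s2.png",cv2.resize(cap(nm)[0][90:240,140:300],None,fx=3.7,fy=3.7,interpolation=cv2.INTER_CUBIC))
E
```

```text
t: 6.35
tcp_pos: [0.5491, -0.2191, 0.2014]
eef_rot: [0.966, 0.257, 0.001, 0.001]
ft_force: [-0.8, -0.1, -0.7]
finger_gap: 0.0147
finger_force: 59.5
[ 0.54900029 -0.21918221  0.20122624] [7.28382656e-05 6.40475005e-05 1.39548203e-04] [ 1.79910781e+02 -5.08194661e-02  2.97415154e+01] [array([ 0.2168389 , -0.12302239]), array([ 0.23520114, -0.14933007]), array([ 0.22725055, -0.14624185]), array([ 0.21203209, -0.12821448])]
err cm [-0.09518335 -0.15598841 -0.00032732] [ 0.94107436  0.33474576 -1.43900327] [-5.09598909e-01  5.01708836e-01  1.41050343e+00 -4.63170983e-05
  1.22758886e+00  5.42126287e-01]
```

View pics/s2.png

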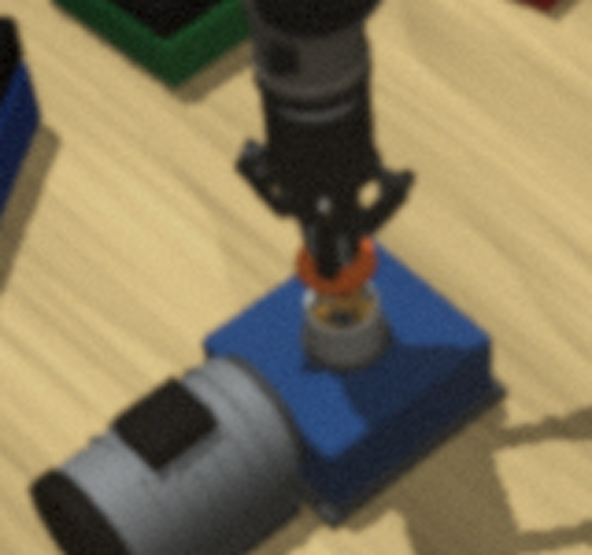

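Scene view: the plug hangs right over the neck and there's no contact yet. I'll correct by about 1.5 mm and descend in small steps.

```bash
python3 -m inch '[-0.1,-0.15,0.5,0,-0.1,-0.15,1.2,0,-0.1,-0.15,1.8,0,-0.1,-0.15,2.2,0,-0.1,-0.15,2.4,0,-0.1,-0.15,2.4,0]'; python3 -m inch '[0,0,0.1,0,0,0,0.2,0,0,0,0.2,0]';python3 -m inch '[0,0,0.1,0,0,0,0.2,0,0,0,0.2,0]'
```

```text
t: 7.2
tcp_pos: [0.5469, -0.2181, 0.1755]
eef_rot: [0.966, 0.257, -0.0, -0.0]
ft_force: [-0.9, 1.0, -1.0]
finger_gap: 0.0145
finger_force: 59.5
t: 7.5
tcp_pos: [0.5471, -0.2182, 0.174]
eef_rot: [0.966, 0.257, 0.0, 0.0]
ft_force: [-0.2, 1.9, -0.5]
finger_gap: 0.0153
finger_force: 59.5
t: 7.8
tcp_pos: [0.5471, -0.2182, 0.1719]
eef_rot: [0.966, 0.257, 0.0, 0.0]
ft_force: [0.3, 0.2, -1.5]
finger_gap: 0.0149
finger_force: 59.5
```

No contact force at all, so it's entering cleanly. Continuing.

```bash
for i in 1; do python3 -m inch '[0,0,0.1,0,0,0,0.2,0,0,0,0.2,0]'; done; python3 -m inch '[0,0,0.1,0,0,0,0.15,0,0,0,0.15,0]'
```

```text
t: 8.1
tcp_pos: [0.5472, -0.2182, 0.1699]
eef_rot: [0.966, 0.257, 0.0, 0.0]
ft_force: [0.7, 0.7, -0.6]
finger_gap: 0.015
finger_force: 59.5
t: 8.4
tcp_pos: [0.5472, -0.2182, 0.1685]
eef_rot: [0.966, 0.257, 0.0, 0.0]
ft_force: [2.5, 0.5, -2.0]
finger_gap: 0.0151
finger_force: 59.5
```

```bash
python3 -m inch '[0,0,0.1,0,0,0,0.15,0,0,0,0.15,0]'; python3 -m inch '[0,0,0.1,0,0,0,0.1,0]'; python3 -m inch '[0,0,0.1,0,0,0,0.1,0]'
```

```text
t: 8.7
tcp_pos: [0.5473, -0.2183, 0.1681]
eef_rot: [0.966, 0.257, 0.0, 0.0]
ft_force: [-0.9, 0.6, 5.2]
finger_gap: 0.0146
finger_force: 60.8
t: 8.9
tcp_pos: [0.5473, -0.2183, 0.168]
eef_rot: [0.966, 0.257, 0.001, 0.001]
ft_force: [-2.1, 1.7, 11.1]
finger_gap: 0.0149
finger_force: 61.5
t: 9.1
tcp_pos: [0.5474, -0.2183, 0.1679]
eef_rot: [0.966, 0.257, 0.001, 0.001]
ft_force: [-3.5, 2.0, 16.4]
finger_gap: 0.0151
finger_force: 62.3
```

Contact is at the high end of the ramp, with gentle compliance of about 5 N per mm. Now turning backward (anticlockwise, negative) until it drops.

```bash
python3 -m inch '[0,0,0,-3,0,0,0,-6,0,0,0,-6,0]' 2>&1 | tail -1; python3 -m inch '[0,0,0,-3,0,0,0,-6,0,0,0,-6]'; python3 -m inch '[0,0,0,-3,0,0,0,-6,0,0,0,-6]'; python3 -m inch '[0,0,0,-3,0,0,0,-6,0,0,0,-6]'
```

```text
invalid input at $: expected a multiple of 4 numbers
t: 9.4
tcp_pos: [0.5481, -0.2191, 0.1681]
eef_rot: [0.951, 0.308, 0.002, 0.002]
ft_force: [-1.1, 0.3, 14.7]
finger_gap: 0.0148
finger_force: 61.9
t: 9.7
tcp_pos: [0.5479, -0.2187, 0.1677]
eef_rot: [0.934, 0.357, 0.001, 0.002]
ft_force: [-0.9, 2.1, 13.3]
finger_gap: 0.0144
finger_force: 61.7
t: 10.0
tcp_pos: [0.5481, -0.2184, 0.1661]
eef_rot: [0.914, 0.405, 0.001, 0.001]
ft_force: [3.3, 1.1, 4.1]
finger_gap: 0.0152
finger_force: 60.4
```

Force fell and z started sinking, so it's over the opening. I'll lower it here without turning.

```bash
python3 -m inch '[0,0,0.1,0,0,0,0.2,0,0,0,0.2,0]'; python3 -m inch '[0,0,0,-3,0,0,0.1,-3,0,0,0.2,-3,0,0,0.2,-3]'
```

```text
t: 10.3
tcp_pos: [0.547, -0.218, 0.1621]
eef_rot: [0.915, 0.404, -0.0, -0.0]
ft_force: [4.9, 1.1, -4.2]
finger_gap: 0.0146
finger_force: 59.5
t: 10.7
tcp_pos: [0.547, -0.2182, 0.1606]
eef_rot: [0.904, 0.428, -0.0, -0.0]
ft_force: [3.9, 1.3, -1.9]
finger_gap: 0.015
finger_force: 59.5
```

Dropping freely. Continuing to the floor (expected near z = 0.158).

```bash
python3 -m inch '[0,0,0.1,0,0,0,0.2,0,0,0,0.2,0]'; python3 -m inch '[0,0,0.1,0,0,0,0.2,0,0,0,0.2,0]'; python3 -m inch '[0,0,0.1,0,0,0,0.1,0]'
```

```text
t: 11.0
tcp_pos: [0.5471, -0.2183, 0.1589]
eef_rot: [0.904, 0.428, 0.0, 0.0]
ft_force: [4.4, 2.8, -1.5]
finger_gap: 0.0151
finger_force: 59.7
t: 11.3
tcp_pos: [0.5472, -0.2183, 0.158]
eef_rot: [0.903, 0.429, 0.0, 0.001]
ft_force: [2.4, 3.4, 6.6]
finger_gap: 0.0147
finger_force: 60.8
t: 11.5
tcp_pos: [0.5472, -0.2183, 0.1579]
eef_rot: [0.903, 0.429, 0.0, 0.001]
ft_force: [1.3, 3.3, 11.4]
finger_gap: 0.0147
finger_force: 61.6
```

Seated on the floor, exactly 10 mm below the ramp contact. Driving forward (clockwise, positive) gently.

```bash
python3 -m inch '[0,0,0.03,4,0,0,0.06,8,0,0,0.09,12,0,0,0.09,12]'; python3 -m inch '[0,0,0.03,4,0,0,0.06,8,0,0,0.09,12,0,0,0.09,12]'
```

```text
t: 11.9
tcp_pos: [0.5478, -0.2191, 0.1578]
eef_rot: [0.944, 0.331, 0.001, 0.002]
ft_force: [1.2, 1.1, 14.9]
finger_gap: 0.0149
finger_force: 61.9
t: 12.3
tcp_pos: [0.5483, -0.2191, 0.1571]
eef_rot: [0.973, 0.23, 0.002, 0.002]
ft_force: [2.1, 1.0, 15.0]
finger_gap: 0.0148
finger_force: 61.9
```

```bash
python3 -m inch '[0,0,0.03,4,0,0,0.06,8,0,0,0.09,12,0,0,0.09,12]'; python3 -c "
from h import *;print(readout.get_state()['wrist_torque'])"; python3 -m inch '[0,0,0.03,4,0,0,0.06,8,0,0,0.09,12,0,0,0.09,12]'; python3 -c "
from h import *;print(readout.get_state()['wrist_torque'])"
```

```text
t: 12.7
tcp_pos: [0.5482, -0.2193, 0.1562]
eef_rot: [0.992, 0.127, 0.002, 0.002]
ft_force: [2.0, 1.2, 15.0]
finger_gap: 0.0147
finger_force: 61.9
[ 0.26228943 -0.32875111 -0.18277879]
t: 13.1
tcp_pos: [0.548, -0.2195, 0.1553]
eef_rot: [1.0, 0.023, 0.002, 0.002]
ft_force: [1.6, 0.0, 15.2]
finger_gap: 0.0152
finger_force: 61.9
[ 0.07873482 -0.20225093 -0.1608008 ]
```

```bash
python3 -m inch '[0,0,0.03,4,0,0,0.05,8,0,0,0.05,8]'; python3 -m inch '[0,0,0.03,4,0,0,0.05,8,0,0,0.05,8]'; python3 -c "
from h import *;print(readout.get_state()['wrist_torque'])"
```

```text
t: 13.4
tcp_pos: [0.5481, -0.2198, 0.155]
eef_rot: [0.999, -0.047, 0.002, 0.002]
ft_force: [1.7, -0.4, 15.1]
finger_gap: 0.0144
finger_force: 62.0
t: 13.7
tcp_pos: [0.5482, -0.22, 0.155]
eef_rot: [0.993, -0.116, 0.003, 0.002]
ft_force: [0.0, -0.6, 18.7]
finger_gap: 0.0153
finger_force: 62.4
[-0.25816607  0.1685444  -0.08822598]
```

Stopped sinking at z = 0.155 (3 mm down, 64° turned), with force now rising, so the flange is on the rim. I'll turn a little further to confirm, ease the pressure and release.

```bash
python3 -m inch '[0,0,0,4,0,0,0,8,0,0,0,8]'; python3 -m inch '[0,0,-0.1,0,0,0,-0.25,0,0,0,-0.25,0]'; python3 -m inch '[0,0,0,0,0,0,0,0,0,0,0,0,0,0,0,0,0,0,0,0,0,0,0,0]' 45
```

```text
t: 14.0
tcp_pos: [0.5483, -0.2201, 0.155]
eef_rot: [0.983, -0.185, 0.003, 0.002]
ft_force: [0.9, -1.4, 18.6]
finger_gap: 0.0148
finger_force: 62.3
t: 14.3
tcp_pos: [0.5472, -0.2192, 0.1551]
eef_rot: [0.983, -0.184, 0.001, 0.001]
ft_force: [2.0, -2.3, 8.4]
finger_gap: 0.0148
finger_force: 61.1
t: 14.9
tcp_pos: [0.547, -0.2181, 0.1537]
eef_rot: [0.983, -0.184, -0.0, -0.0]
ft_force: [-1.0, -0.2, -0.1]
finger_gap: 0.0389
finger_force: 0.0
```

```bash
python3 -m inch '[0,0,-1,0,0,0,-3,0,0,0,-6,0,0,0,-10,0,-4,0,-10,0,-8,0,-10,0,-8,0,-10,0,-8,0,-10,0]'; python3 - <<'E'
from h import *
a=cap("wrist"); b=cap("scene")
q=proj([[.5472,-.2183,.128]],a)[0].astype(int); x,y=max(q[0]-60,0),max(q[1]-60,0); c1=a[0][y:y+120,x:x+120]; c2=b[0][135:215,190:280]
cv2.imwrite("pics/end.png",np.hstack([cv2.resize(c1,(400,400),interpolation=cv2.INTER_CUBIC),cv2.resize(c2,(400,400),interpolation=cv2.INTER_CUBIC)]))
for c in (a,b):
    n,l,st,ce=cv2.connectedComponentsWithStats(orange(c[0])); u=proj([[.5472,-.2183,.128]],c)[0]
    for i in range(1,n):
        if st[i,4]>100 and np.hypot(*(ce[i]-u))<40:
            E=cv2.fitEllipse(cv2.convexHull(cv2.findContours((l==i).astype(np.uint8),0,1)[0][0])); print(E,ray([E[0]],c,.128))
E
```

```text
t: 15.7
tcp_pos: [0.4724, -0.1891, 0.2552]
eef_rot: [0.983, -0.184, 0.001, 0.0]
ft_force: [0.3, -0.0, 1.3]
finger_gap: 0.0385
finger_force: 0.0
((281.114013671875, 102.58876037597656), (78.8885269165039, 82.85831451416016), 2.7671761512756348) [[ 0.54678175 -0.21889503  0.128     ]]
((232.33334350585938, 171.3800506591797), (16.688505172729492, 21.328275680541992), 82.67557525634766) [[ 0.54692444 -0.21707327  0.128     ]]
```

View pics/end.png

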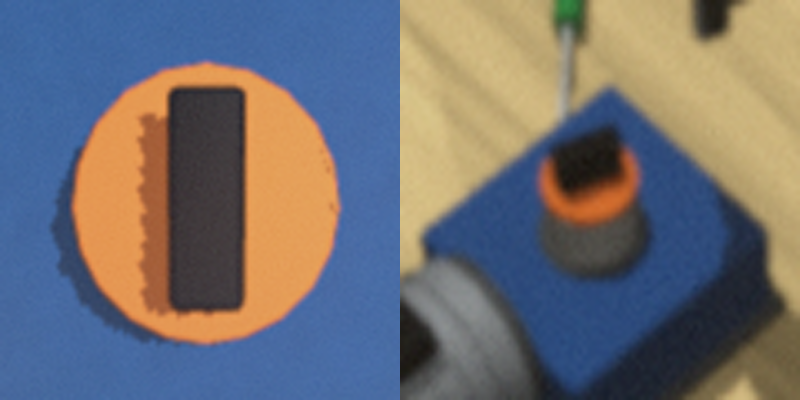

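The picture shows the flange centred and lying flat on the rim, with no gap visible in either view and the gripper well clear.

```bash
python3 -c "
from bench import order;print(order.close_job())"
```

```text
the job is handed in; nothing more can be done
None
```

The middle-sized plug is screwed into the pump's neck, its flange looks flush on the rim from both camera views, and I let go and handed the job in at about 16 s, with wrist force readings under 20 N throughout.

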